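# Tip the neck rest over and push it against the bench batten

### The job

Two wooden blocks of the same size stand on end on the luthier's bench; one of them is the neck rest, which has a padded scoop in one side. By pushing with the fingers, never lifting it, tip the neck rest over so that it lies with its scoop facing up, then push it along the bench until its long side lies flat against the wooden batten, ready for an instrument neck. Leave the plain block, bottle, jar and screwdriver as they are.

Things in the scene. Friction and masses are not known exactly. Their poses are not given: they have to be found in the camera images.
- neck_rest: The neck rest: loose brown wooden block 70 x 60 x 150 mm (x, y, z), 0.2 to 0.45 kg, standing on one end at the start, z up. Origin: centre of that end; spans x -35..35, y -30..30, z 0..150 mm. +x is the scooped side, at first facing the robot's left (+y) within 15 degrees; -x is the flat underside in use, with free bench before it to fall on. Leant over 25 degrees it falls by itself.
- rest_top (a point): Centre of the neck rest's other end, uppermost at the start: 150 mm from neck_rest's origin along z; same axes. When the rest lies as wanted, x points up, z is level along its length, this point and the origin are both 35 mm above the bench, and the rest is 70 mm high and 60 mm wide.
- rest_horn (a point): Middle of the flat face of the upper horn on the scooped side, at x 35, y 0, z 134 mm of neck_rest; same axes. The scoop is a U with a grey padded bottom, 26 mm deep and 82 mm long, right across the width between two horns (z 0..32 and z 118..150 mm). Pushed here towards -x the rest tips rather than slides.
- plain_block: The bystander block: same brown wood and same outer size (70 x 60 x 150 mm) but solid with plain flat sides and no scoop; loose, standing on end, origin at the centre of its underside, z up. It and the neck rest may stand in either of two places, some 300 mm apart in y.
- batten: Bench stop: a pale straight wooden batten fixed to the bench, 30 mm wide (x), 560 mm long (y), 25 mm high, beyond the blocks as seen from the robot. Origin: centre of its underside; its x points away from the robot, within 6 degrees.
- batten_face (a point): Middle of the lower edge of the batten's robot-side face, at bench height; axes as the batten's: the face is the plane x = 0 here, it looks to -x, and runs 280 mm either way along y.
- glue_bottle: Bystander: upright white glue bottle, 54 mm diameter, 150 mm high, loose; origin at the centre of its underside.
- parts_jar: Bystander: upright amber glass jar with steel cap, 60 mm diameter, 70 mm high, loose; origin at the centre of its underside.
- screwdriver: Bystander: screwdriver lying on the bench beyond the batten, about 200 mm long, roughly parallel to it; loose.
Mind the look-alikes: they are no part of the job. What is shaped like the neck_rest but black or orange is not meant.

How it is judged:
By the outcome, as a careful person would: the job done as asked, in the order asked, and still so for the second after the job is handed in, with the robot touching nothing.
It also fails if it takes over 59 s, if anything falls off the work surface, if the arm or the gripper's body presses on something with over 40 N, if the wrist force passes 120 N, or if a joint passes its speed limit or range.

### The arm

A 7-joint arm with a two-finger parallel gripper is mounted at the origin on the work surface. World frame = base frame: x ahead of the robot, y to its left, z up, the work surface at z = 0. Lengths are in m, angles in rad, forces in N, time in s.
With the tool pointing down it reaches from about 0.425 to 0.925 m from the base axis. Payload 6.8 kg.
Tool frame: the origin (TCP) lies at the very end of the fingers, on their centre line; the grasp point (between the pads) lies bot.grip_depth behind it (bot.grip_depth is the distance from the TCP to the grasp point, in m); z points along the fingers, y is the line along which they close (so a half turn about z gives the same grasp; the last joint's range is limited). The gripper opens to 85 mm and grips with 20 to 120 N. Pads are 22 mm wide; open, the fingers measure 114 mm over their backs; the gripper's body (76 mm by 85 mm) begins 54 mm behind the grasp point. The pads swing forward as they close: fully open they stand 13 mm farther back than shut.
Start: joints at [1.096, 0.477, 0.022, 1.555, -0.011, 1.109, -0.083], TCP at [0.242, -0.63, 0.231] pointing down, gripper open.
Joint ranges: [-2.96, 2.96], [-0.34, 2.1], [-1.41, 1.46], [0.24, 2.44], [-1.37, 4.51], [0.17, 1.92], [-2.96, 2.96]. Speed limits (rad/s): [2.39, 2.39, 3.14, 3.14, 3.14, 3.14, 3.14].

### API

Orientations are given as a unit quaternion [w, x, y, z].
In Python, from station import bot gives the robot as it stands.
- The arm moves only by the tool send_rows, never from a script. Its arguments are lists of equal length, an entry for each row: "slide": the shift along the tool's x, y, z in mm, a list of three; "roll": the turn about the tool's z in degrees; "claw": the opening, from 0 (shut) to 1 (fully open). A call has exactly 8 rows; each row is the pose to reach, as a shift and turn from the pose commanded when the call began, along the tool's axes at that moment; what a row does not reach only later rows make up. A row lasts 1/12 s, in which the tool goes at most 41.7 mm and 7.16 degrees, less where a joint would pass 70% of its speed; a pose out of reach is approached as far as the arm can. A call with a gripper value outside its range is refused whole. The fingers move at their own pace and stop on an object; "force" is the grip in N (left out, the last holds). Time passes only in rows, so rows that repeat a pose let the fingers close, or fill a call up. It gives the time, the measured TCP pose, the force, the opening and the grip force at its end, in the units of the state.
- bot.get_obs(): the state, without advancing time (a new reading comes with each control period).
- bot.read_camera(name): name is "side" or "top"; returns the picture (384x512x3 uint8, red, green, blue); there is no depth.
- bot.camera_model(name): a dict with "camera_matrix" (3x3 intrinsics, pixels), "camera_from_world" (4x4, takes a point from world to camera coordinates). Camera axes: x right, y down, z forward; pixel columns grow to the right and rows downward; lengths in m; the calibration is good to about 2 mm. A picture is of the moment at which its call begins. camera_model takes no time and is no camera call.
- bot.hand_in(): hands the job in; it is judged then, once.
The state is a dict: "t": time; "q": joint angles; "joint_vel": joint speeds; "joint_torque": joint torques, N m; "eef_pos": TCP position; "tool_rot": TCP orientation; "contact_force": force on the tool from outside, world axes, zero at the start; "torque": the same for the moment, N m; "gripper_width": opening from 0.0 (shut) to 1.0 (fully open); "grasp_force": force on a finger pad.
Only numpy, scipy, OpenCV 4.12 (cv2) and the standard library are available. Lean on these libraries where they do the work, as an engineer would, in place of code of your own. Each camera call takes 0.05 s, during which the arm holds its last target. There are 200 camera calls.

## Working session

There is one attempt and no reset: what is moved stays moved. The work goes in short steps, Python scripts to look and compute and a tool call to move; the robot and the scene stay as the last step left them, time stands still between calls to the robot, and variables do not carry over. Pictures are saved under pics/ and viewed, at most 10 in all, crops included, and the job is handed in when it is done.

Besides the shell and the picture viewer there is one more tool, called after ">>>" as name([rows], argument=value, ...), one row to a line, values as JSON. send_rows: Moves the arm, as the interface text tells. Its arguments: {"type":"object","properties":{"slide":{"type":"array","items":{"type":"array","items":{"type":"number"}}},"roll":{"type":"array","items":{"type":"number"}},"claw":{"type":"array","items":{"type":"number"}},"force":{"type":"number"}},"required":["slide","roll","claw"]}

```bash
mkdir -p pics; ls
python3 - <<'E'
from station import bot
import cv2,numpy as np
o=bot.get_obs();print(o)
a=[bot.read_camera(n) for n in("side","top")]
for n,i in zip(("side","top"),a):
    cv2.imwrite(f"pics/{n}0.png",i[:,:,::-1]);m=bot.camera_model(n);print(n,np.round(m["camera_matrix"],1).tolist(),np.round(m["camera_from_world"],3).tolist())
print(bot.grip_depth)
E
```

```text
pics
{'t': 0.0, 'q': array([ 1.09587409,  0.47781281,  0.02234416,  1.55643379, -0.01150238,
        1.10933378, -0.08308629]), 'joint_vel': array([ 6.46296269e-04, -7.74179313e-04, -4.60165812e-04,  1.02496939e-03,
        6.23659663e-05,  2.83368763e-04, -3.70423105e-04]), 'joint_torque': array([-1.05639996e-03, -5.96449506e+01,  1.60720691e+00, -2.81198376e+01,
        1.23536252e-02,  9.36062570e-03,  2.28302275e-05]), 'eef_pos': array([ 0.2418599 , -0.62954405,  0.23032476]), 'tool_rot': array([-8.98947877e-04,  9.83224072e-01,  1.82399449e-01, -2.37304478e-04]), 'contact_force': array([ 0.60848525, -0.12228371, -0.29964235]), 'torque': array([-0.02032022,  0.00886321, -0.01853419]), 'grasp_force': 0.0, 'gripper_width': 1.0007609582198187}
side [[414.1, 0.0, 260.2], [0.0, 414.1, 185.7], [0.0, 0.0, 1.0]] [[0.992, -0.124, 0.009, -0.583], [-0.087, -0.739, -0.668, 0.137], [0.089, 0.662, -0.744, 1.109], [0.0, 0.0, 0.0, 1.0]]
top [[458.7, 0.0, 261.5], [0.0, 458.7, 190.9], [0.0, 0.0, 1.0]] [[-0.028, -1.0, 0.0, 0.039], [-0.996, 0.028, -0.088, 0.588], [0.088, -0.003, -0.996, 1.382], [0.0, 0.0, 0.0, 1.0]]
0.0187
```

View pics/side0.png

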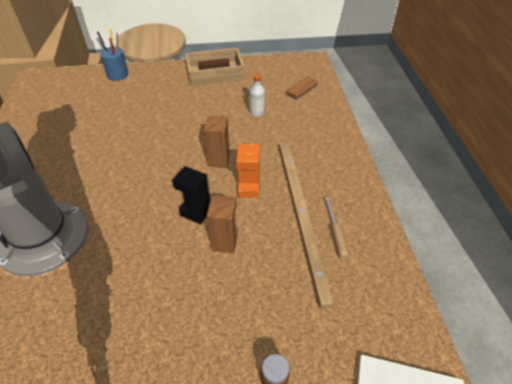

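View pics/top0.png

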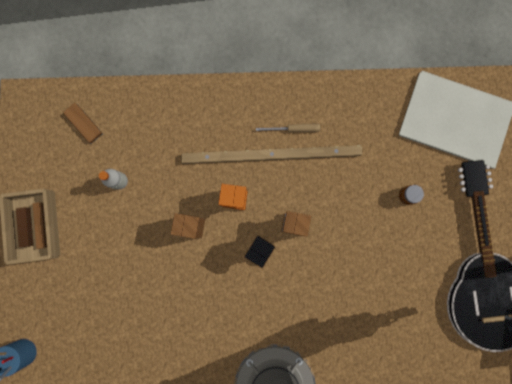

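The side view shows brown blocks at about (217,140) and (222,222), an orange decoy at (248,170), a black one at (192,195) and the batten from (285,145) to (325,303). In the top view the brown blocks are at (186,225) and (297,223). I'll zoom in to find the scoop.

Run:
```python
import cv2,numpy as np
s=cv2.imread("pics/side0.png")[100:265,160:340];t=cv2.imread("pics/top0.png")[140:280,150:380]
s=cv2.resize(s,None,fx=2.2,fy=2.2,interpolation=cv2.INTER_CUBIC);t=cv2.resize(t,None,fx=3.4,fy=3.4,interpolation=cv2.INTER_CUBIC)
cv2.imwrite("pics/t1.png",t)
cv2.imwrite("pics/s1.png",cv2.resize(s,None,fx=1.6,fy=1.6))
```

```text
(no output)
```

View pics/t1.png

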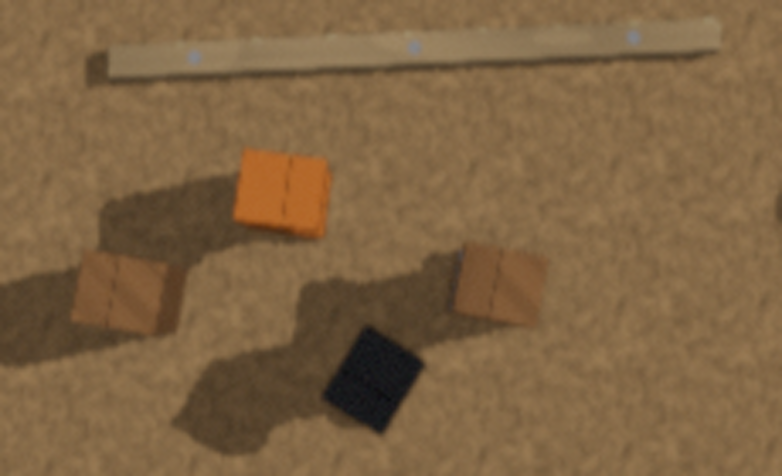

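View pics/s1.png

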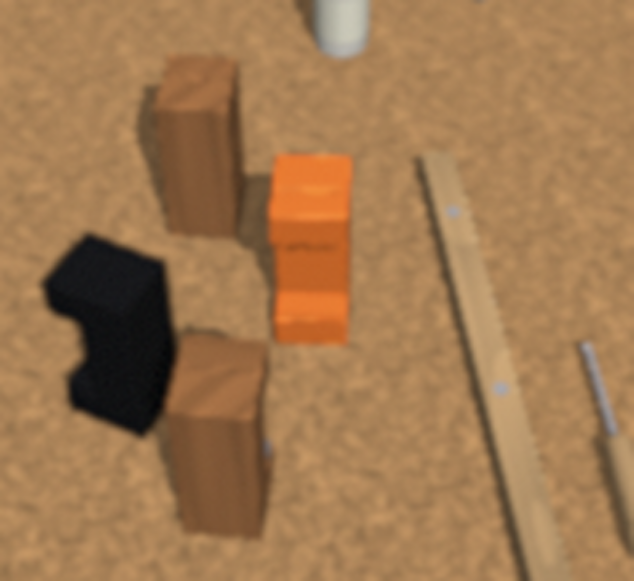

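In the crops, the near-right block shows a small grey glint at its far edge (side crop about (266,450)), which may be the pad. I'll enlarge both blocks and their shadows to be sure.

Run:
```python
import cv2,numpy as np
s=cv2.imread("pics/side0.png");t=cv2.imread("pics/top0.png")
f=lambda i,r,c,h,w,k:cv2.resize(i[r:r+h,c:c+w],(395,int(395*h/w)),interpolation=cv2.INTER_CUBIC)
a=np.hstack([f(s,190,195,68,50,0),f(s,108,195,68,50,0)]);
b=np.hstack([f(t,203,262,40,62,0),f(t,203,152,40,62,0)])
o=np.vstack([a[:,:],b]);o=cv2.convertScaleAbs(o,alpha=1.5);o=cv2.resize(o,(int(600*o.shape[1]/o.shape[0]),600));cv2.imwrite("pics/z.png",o);print(o.shape)
```

```text
(600, 599, 3)
```

View pics/z.png

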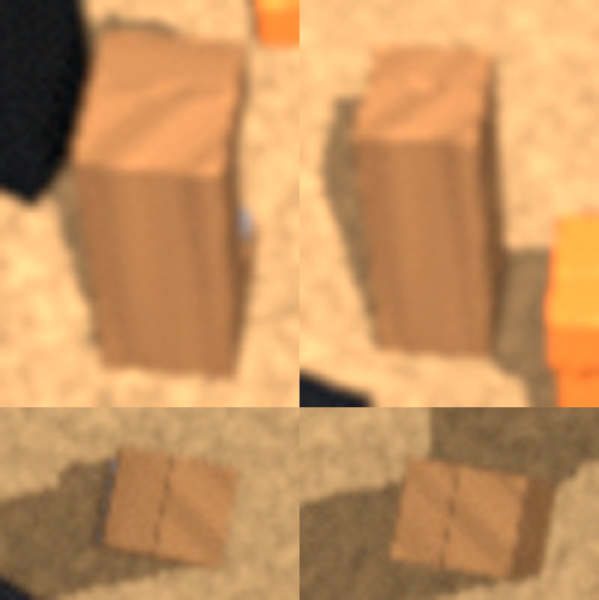

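The grey pad shows on the +y side of the near-right block in both views, so that is the neck rest (top face about (297,223) in the top view). Next I'll compute positions.

```bash
cat > h.py <<'E'
import numpy as np,cv2
from station import bot
def ray(n,uv,z):
    m=bot.camera_model(n);K=np.array(m["camera_matrix"]);T=np.array(m["camera_from_world"]);R=T[:3,:3];c=-R.T@T[:3,3]
    uv=np.atleast_2d(uv).astype(float);d=np.c_[uv,np.ones(len(uv))]@np.linalg.inv(K).T@R
    return c+d*((z-c[2])/d[:,2])[:,None]
E
python3 - <<'E'
from h import *
P=dict(rest=[(463,243),(548,258),(537,325),(455,311)],plain=[(90,252),(168,265),(155,333),(73,320)],orange=[(243,150),(328,158),(322,238),(235,222)],black=[(370,327),(424,364),(383,432),(323,394)])
for k,v in P.items():
    w=ray("top",np.array(v)/3.4+[150,140],.15)[:,:2]*1000
    (e:=w[0]-w[1]);print(k,w.round().tolist(),"c",w.mean(0).round(),"L",np.linalg.norm(w-np.roll(w,-1,0),axis=1).round(),"ang",np.degrees(np.arctan2(-e[0],e[1])).round(1))
b=ray("top",np.array([(108,47),(110,77),(720,50),(720,19)])/3.4+[150,140],.025)*1000;print("batten top",b.round())
# side
sp=np.array([(182,335),(267,340),(258,415),(168,410)])/3.52+[160,100]
print("rest side",(ray("side",sp,.15)*1000).round(),"base",(ray("side",np.array([(185,527),(262,537)])/3.52+[160,100],0)*1000).round())
print("batten side",(ray("side",[(285,145),(325,303)],.025)*1000).round())
E
```

```text
rest [[518.0, -44.0], [504.0, -113.0], [450.0, -102.0], [463.0, -36.0]] c [484. -74.] L [71. 55. 68. 56.] ang -11.6
plain [[519.0, 262.0], [507.0, 198.0], [452.0, 209.0], [464.0, 276.0]] c [486. 236.] L [65. 56. 68. 57.] ang -11.1
orange [[600.0, 135.0], [591.0, 65.0], [526.0, 71.0], [541.0, 142.0]] c [564. 103.] L [70. 66. 73. 60.] ang -7.0
black [[452.0, 34.0], [421.0, -9.0], [367.0, 26.0], [399.0, 74.0]] c [409.  31.] L [53. 64. 58. 66.] ang -35.9
batten top [[ 711.  266.   25.]
 [ 683.  265.   25.]
 [ 692. -291.   25.]
 [ 721. -292.   25.]]
rest side [[ 462.  -36.  150.]
 [ 520.  -47.  150.]
 [ 508. -112.  150.]
 [ 449. -101.  150.]] base [[ 449.  -95.    0.]
 [ 506. -110.    0.]]
batten side [[ 699.  256.   25.]
 [ 703. -289.   25.]]
```

>>> send_rows([
  [27,-29,0],
  [54,-58,0],
  [82,-87,0],
  [109,-116,0],
  [137,-145,0],
  [164,-174,0],
  [191,-203,0],
  [218,-232,0],
], roll=[4,8,12,16,20,24,28,32.4], claw=[0,0,0,0,0,0,0,0])

```text
t: 0.77
eef_pos: [0.3625, -0.3333, 0.2311]
tool_rot: [-0.0, 0.995, -0.101, -0.0]
contact_force: [1.5, 0.1, -0.1]
gripper_width: 0.005
grasp_force: 0.0
```

>>> send_rows([
  [8,-40,0],
  [16,-80,0],
  [24,-120,0],
  [32,-160,0],
  [40,-200,0],
  [48,-240,0],
  [56,-280,0],
  [64,-320,0],
], roll=[0,0,0,0,0,0,0,0], claw=[0,0,0,0,0,0,0,0])

```text
t: 1.43
eef_pos: [0.4884, -0.0324, 0.2312]
tool_rot: [0.0, 0.995, -0.099, -0.0]
contact_force: [1.0, -0.3, -0.4]
gripper_width: 0.001
grasp_force: 0.0
```

>>> send_rows([
  [2,-18,0],
  [4,-36,0],
  [4,-36,20],
  [4,-36,45],
  [4,-36,70],
  [4,-36,90],
  [4,-36,102],
  [4,-36,102],
], roll=[0,0,0,0,0,0,0,0], claw=[0,0,0,0,0,0,0,0])

```text
t: 2.1
eef_pos: [0.497, -0.0, 0.1265]
tool_rot: [0.0, 0.995, -0.099, -0.003]
contact_force: [0.2, -0.5, -0.3]
gripper_width: -0.001
grasp_force: 0.0
```

>>> send_rows([
  [0,10,0],
  [0,18,0],
  [0,24,0],
  [0,30,0],
  [0,36,0],
  [0,42,0],
  [0,48,0],
  [0,54,0],
], roll=[0,0,0,0,0,0,0,0], claw=[0,0,0,0,0,0,0,0])

```text
t: 2.77
eef_pos: [0.4886, -0.0534, 0.1295]
tool_rot: [0.0, 0.995, -0.099, 0.0]
contact_force: [0.5, 0.6, -0.3]
gripper_width: 0.0
grasp_force: 0.3
```

Run:
```python
from h import *
cv2.imwrite("pics/p.png",cv2.resize(np.hstack([bot.read_camera("side")[100:300,120:360],bot.read_camera("top")[120:320,200:400]]),None,fx=1.8,fy=1.8)[:,:,::-1])
```

```text
(no output)
```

View pics/p.png

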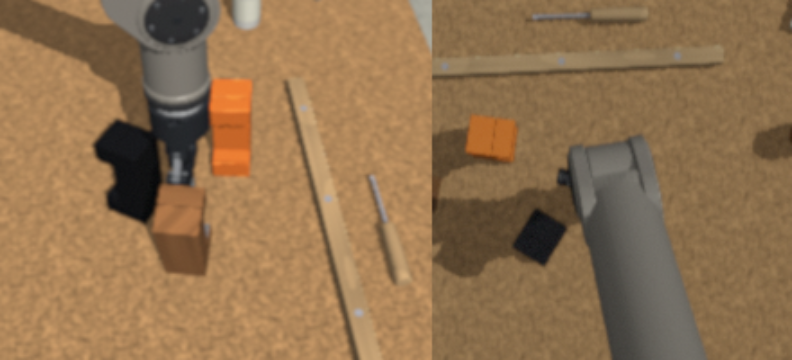

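The rest is upright or just starting to lean at side-crop (182,230), with the fingers behind its upper horn and nothing else touched. I'll keep pushing.

>>> send_rows([
  [0,6,0],
  [0,12,0],
  [0,18,0],
  [0,24,0],
  [0,30,0],
  [0,36,0],
  [0,42,0],
  [0,47,0],
], roll=[0,0,0,0,0,0,0,0], claw=[0,0,0,0,0,0,0,0])

```text
t: 3.53
eef_pos: [0.4792, -0.0997, 0.1293]
tool_rot: [0.0, 0.995, -0.099, -0.0]
contact_force: [0.5, 0.2, -0.3]
gripper_width: 0.004
grasp_force: 0.0
```

>>> send_rows([
  [0,4,0],
  [0,6,0],
  [0,6,0],
  [0,6,0],
  [0,0,-40],
  [0,-10,-75],
  [0,-10,-75],
  [0,-10,-75],
], roll=[0,0,0,0,0,0,0,0], claw=[0,0,0,0,0,0,0,0])

```text
t: 4.2
eef_pos: [0.4831, -0.0881, 0.2064]
tool_rot: [0.0, 0.995, -0.098, 0.002]
contact_force: [-0.8, 0.4, -1.0]
gripper_width: 0.001
grasp_force: 0.0
```

Run:
```python
from h import *
cv2.imwrite("pics/p2.png",cv2.resize(np.hstack([bot.read_camera("side")[100:320,120:360],bot.read_camera("top")[120:340,200:400]]),None,fx=1.8,fy=1.8)[:,:,::-1])
```

```text
(no output)
```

View pics/p2.png

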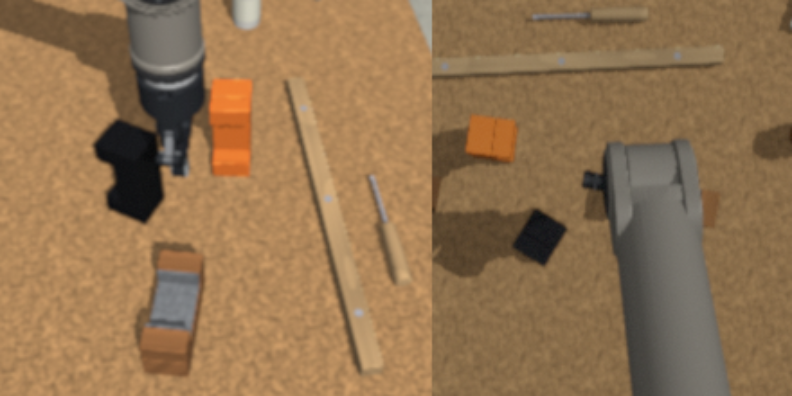

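The rest now lies scoop up, with its top corners in the side crop at about (160,252), (203,255), (189,349) and (143,345).

Run:
```python
from h import *
w=ray("side",np.array([(160,252),(203,255),(189,349),(143,345)])/1.8+[120,100],.07)[:,:2]*1000
print(w.round(),w.mean(0),np.linalg.norm(w-np.roll(w,-1,0),axis=1).round())
```

```text
[[ 445. -112.]
 [ 503. -124.]
 [ 474. -261.]
 [ 418. -249.]] [ 460.08237472 -186.34404772] [ 59. 141.  58. 140.]
```

>>> send_rows([
  [-15,26,0],
  [-29,51,0],
  [-44,77,0],
  [-58,102,0],
  [-58,102,10],
  [-58,102,45],
  [-58,102,80],
  [-58,102,100],
], roll=[0,0,0,0,0,0,0,0], claw=[1,1,1,1,1,1,1,1])

```text
t: 4.97
eef_pos: [0.4018, -0.1769, 0.1006]
tool_rot: [-0.001, 0.995, -0.099, -0.002]
contact_force: [-0.5, 0.6, 0.0]
gripper_width: 0.997
grasp_force: 0.0
```

>>> send_rows([
  [0,0,20],
  [0,0,40],
  [0,0,60],
  [0,0,75],
  [0,0,85],
  [0,0,90],
  [0,0,90],
  [0,0,90],
], roll=[0,0,0,0,0,0,0,0], claw=[1,1,1,1,1,1,1,1])

```text
t: 5.63
eef_pos: [0.4043, -0.1775, 0.0143]
tool_rot: [-0.0, 0.995, -0.099, -0.0]
contact_force: [0.2, -0.7, 0.8]
gripper_width: 1.0
grasp_force: 0.0
```

>>> send_rows([
  [10,-2,0],
  [20,-4,0],
  [31,-6,0],
  [43,-9,0],
  [55,-11,0],
  [67,-13,0],
  [78,-16,0],
  [88,-18,0],
], roll=[0,0,0,-2.5,-5,-7.5,-10,-12.3], claw=[1,1,1,1,1,1,1,1])

```text
t: 6.3
eef_pos: [0.4956, -0.1777, 0.0151]
tool_rot: [0.0, 1.0, 0.009, 0.0]
contact_force: [-3.8, -1.5, 2.5]
gripper_width: 0.998
grasp_force: 0.0
```

>>> send_rows([
  [11,0,0],
  [22,0,0],
  [34,0,0],
  [46,0,0],
  [58,0,0],
  [70,0,0],
  [80,0,0],
  [87,0,0],
], roll=[0,0,0,0,0,0,0,0], claw=[1,1,1,1,1,1,1,1])

```text
t: 6.97
eef_pos: [0.5817, -0.1762, 0.0153]
tool_rot: [0.0, 1.0, 0.008, -0.001]
contact_force: [-7.4, 0.1, 7.7]
gripper_width: 1.001
grasp_force: 0.0
```

Run:
```python
from h import *
print(bot.get_obs()["eef_pos"])
cv2.imwrite("pics/p3.png",cv2.resize(bot.read_camera("side")[150:340,140:380],None,fx=3,fy=3,interpolation=cv2.INTER_CUBIC)[:,:,::-1])
```

```text
[ 0.5816636  -0.17615398  0.01528089]
```

View pics/p3.png

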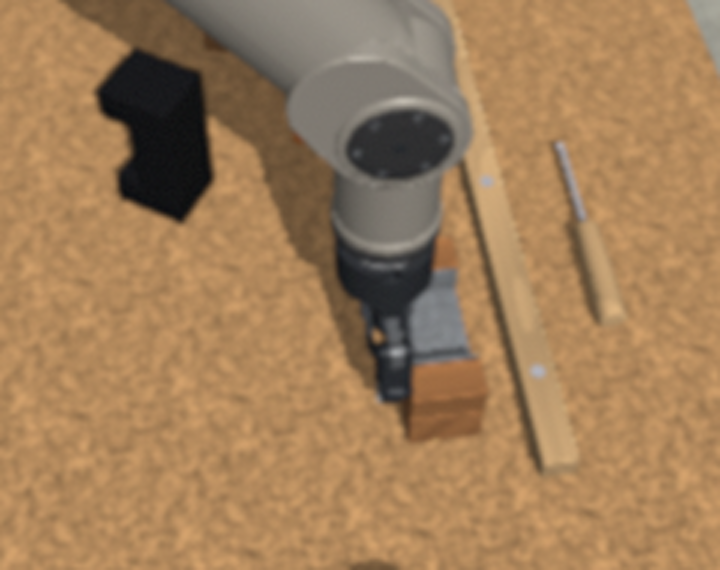

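The rest is aligned parallel with the batten, about 35 mm short of it (corner about (487,362)). There is an upward force of about 7 N, so I'll back off, raise slightly, then finish.

>>> send_rows([
  [-4,0,0],
  [-8,0,0],
  [-8,0,-5],
  [-8,0,-10],
  [-8,0,-10],
  [-4,0,-10],
  [0,0,-10],
  [6,0,-10],
], roll=[0,0,0,0,0,0,0,0], claw=[1,1,1,1,1,1,1,1])

```text
t: 7.68
eef_pos: [0.5863, -0.1759, 0.0242]
tool_rot: [0.0, 1.0, 0.008, -0.001]
contact_force: [-7.0, -0.4, 4.4]
gripper_width: 0.997
grasp_force: 3.1
```

>>> send_rows([
  [4,0,0],
  [8,0,0],
  [12,0,0],
  [16,0,0],
  [20,0,0],
  [23,0,0],
  [25,0,0],
  [25,0,0],
], roll=[0,0,0,0,0,0,0,0], claw=[1,1,1,1,1,1,1,1])

```text
t: 8.35
eef_pos: [0.6116, -0.1755, 0.0239]
tool_rot: [0.0, 1.0, 0.008, -0.001]
contact_force: [-4.8, -0.2, 2.2]
gripper_width: 1.003
grasp_force: 2.1
```

Now I'll push in small steps until the batten resists.

>>> send_rows([
  [2,0,0],
  [4,0,0],
  [6,0,0],
  [8,0,0],
  [9,0,0],
  [10,0,0],
  [10,0,0],
  [10,0,0],
], roll=[0,0,0,0,0,0,0,0], claw=[1,1,1,1,1,1,1,1])

```text
t: 9.02
eef_pos: [0.6199, -0.1754, 0.0239]
tool_rot: [-0.0, 1.0, 0.008, -0.003]
contact_force: [-9.2, 1.2, 6.9]
gripper_width: 0.997
grasp_force: 4.7
```

>>> send_rows([
  [1,0,0],
  [2,0,0],
  [3,0,0],
  [4,0,0],
  [4,0,0],
  [4,0,0],
  [4,0,0],
  [4,0,0],
], roll=[0,0,0,0,0,0,0,0], claw=[1,1,1,1,1,1,1,1])

```text
t: 9.68
eef_pos: [0.6197, -0.1755, 0.0237]
tool_rot: [-0.0, 1.0, 0.008, -0.007]
contact_force: [-22.3, 0.1, 18.4]
gripper_width: 0.999
grasp_force: 11.1
```

Contact is firm at 22 N, so I'll retreat and look.

>>> send_rows([
  [-5,0,0],
  [-15,0,0],
  [-30,0,0],
  [-55,0,0],
  [-80,0,-20],
  [-100,0,-50],
  [-120,0,-80],
  [-140,0,-110],
], roll=[0,0,0,0,0,0,0,0], claw=[1,1,1,1,1,1,1,1])

```text
t: 10.35
eef_pos: [0.4855, -0.1772, 0.1351]
tool_rot: [-0.0, 1.0, 0.008, 0.0]
contact_force: [1.6, -0.4, 0.5]
gripper_width: 0.993
grasp_force: 0.0
```

>>> send_rows([
  [-10,10,-30],
  [-20,30,-60],
  [-30,60,-60],
  [-30,95,-60],
  [-30,130,-60],
  [-30,165,-60],
  [-30,200,-60],
  [-30,200,-60],
], roll=[0,0,0,0,0,0,0,0], claw=[1,1,1,1,1,1,1,1])

```text
t: 11.02
eef_pos: [0.4578, -0.3862, 0.1944]
tool_rot: [0.003, 1.0, 0.004, 0.001]
contact_force: [-0.6, -0.6, 0.1]
gripper_width: 1.002
grasp_force: 0.0
```

Run:
```python
from h import *
t=bot.read_camera("top");s=bot.read_camera("side")
f=lambda i,r,c,h,w:cv2.resize(i[r:r+h,c:c+w],(790,int(790*h/w)),interpolation=cv2.INTER_CUBIC)
cv2.imwrite("pics/p4.png",np.vstack([f(t,130,250,45,140),f(s,175,180,80,190)])[:,:,::-1])
```

```text
(no output)
```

View pics/p4.png

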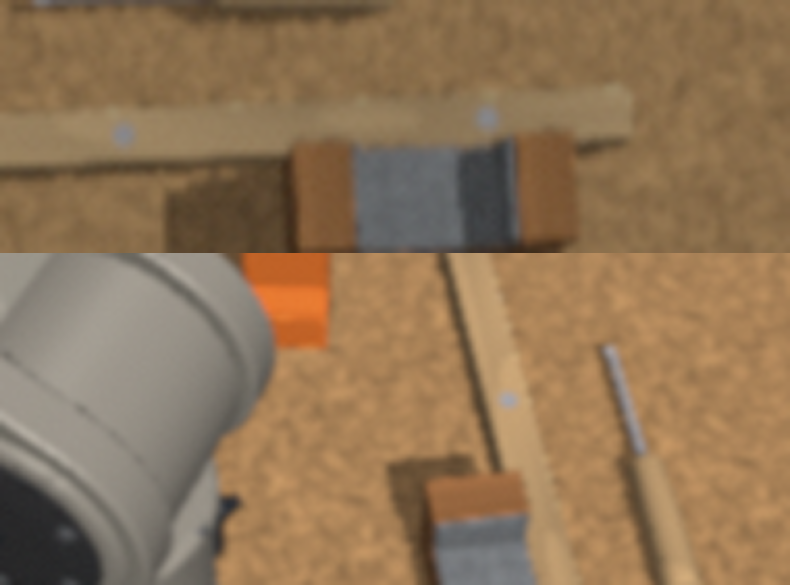

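The rest lies scoop up against the batten: in the top view its long edge runs from (293,143) to (575,133) in the crop, parallel with the batten and with no visible gap. I'll check this numerically.

Run:
```python
from h import *
g=lambda p,z:ray("top",np.array(p)/5.643+[250,130],z)[:,:2]*1000
for p,z in(([(293,143),(575,133)],.07),([(100,165),(625,140)],.025),([(124,133),(487,117)],.025)):
    w=g(p,z);d=w[1]-w[0];print(w.round(1).tolist(),np.degrees(np.arctan2(d[0],-d[1])))
s=bot.get_obs();print(s["t"],s["contact_force"])
```

```text
[[688.2, -101.3], [689.3, -251.2]] 0.4269502202243838
[[686.4, 0.6], [692.1, -287.6]] 1.1281258934168203
[[703.8, -13.1], [707.0, -212.5]] 0.9264744476300317
11.1167 [-0.03420654  0.5888268   0.34569578]
```

```bash
python3 -c "
from station import bot
print(bot.hand_in())"
```

```text
the job is handed in; nothing more can be done
None
```

I tipped the neck rest over so it lies scoop up and pushed it until its long side met the batten; I handed it in at about 11 s. The last measurement put it parallel to the batten within about 0.7°, and no move touched the plain block, bottle, jar or screwdriver.

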